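# Re-pin the splash screen's stay at the green mark

## Task

The clear wing of the splash screen is parked with the long slot of its yellow stay over the brass pin. Lift the stay off the pin by its red knob, swing the wing with it to the green mark on the counter and drop the matching round hole of the stay fully down over the pin, so that the wing is locked there when you let go. Leave the other things on the counter where they stand.

Things in the scene. Friction and masses are not known exactly. Their poses are not given: they have to be found in the camera images.
- screen: The fixed stand of the splash screen, bolted to the counter. Origin: on the counter under the middle of the pin's pedestal. z up. The upright hinge post of the wing stands at x = +150 mm, y = +100 mm in this frame; a fixed clear pane runs from it towards +x. The shut wing lies along -x from the post; it opens towards +y.
- knob (a point): Centre of the red ball knob (28 mm diameter, on a 12 mm thick neck) at the free end of the yellow stay, 270 mm along the bar from the stay's joint and 37 mm above the bar's underside; 67 mm above the counter when the stay is fully down. The stay is a flat bar 297 x 26 x 5 mm, about 0.25 kg. With a hole over the pin, the knob lies on the robot's right (-y) of the pin.
- wing (a joint): Opening of the clear, blue-framed wing (240 mm long from the post axis, 216 mm high), rad: 0 = shut, stop at 1.1. Its hinge is stiff (0.15 N m): it stays where it is put. The stay is jointed to it on its centre line, 150 mm from the post axis, 30 mm above the counter at the bar's underside. There the stay turns freely sideways and tilts up (0.6 rad at most, never below level).
- pedestal (a point): Centre of the dark pedestal's top face (36 x 52 mm, 24 mm above the counter). The vertical brass pin (10 mm diameter, flat top 44.5 mm above the counter, 14.5 mm above the brass disc at 30 mm where the bar rests) is clamped on it at x = 0 of the screen's frame but anywhere within 6 mm either way along the screen's y: its true place is not reported and must be felt or seen.
- stay_joint (a point): The stay's joint under the wing, at the bar's underside. Distances along the bar's middle from here to the knob's end: round holes (12.8 mm wide) at 115, 185 and 215 mm; between them a long slot, 28 mm along by 12.8 mm across, centred at 150 mm, where the pin stands at the start with some play. Openings of the wing with the pin at 0: about 0.10 / 0.59 / 0.82 rad for 115, 185 and 215 mm.
- wing_mark (a point): The point 4 mm above the counter on the wing's centre line, 258 mm from the post axis, just beyond the wing's free edge: where the wing points.
- mark_green: The green disc (36 mm wide, 4 mm high) fixed on the counter, 258 mm from the post axis: the wing shall point at it. It lies at the opening of the 115, 185 or 215 mm hole, with the pin at mid-pedestal (the pin's offset shifts the wing up to 15 mm off its centre). Two white discs like it lie at the other two. Origin: centre of its underside.
- vial: Amber vial with blue cap, 40 mm wide, 75 mm high, standing loose. Bystander. Origin: centre of its underside, as for all below.
- carton: Yellow carton, 45 x 110 x 35 mm, loose. Bystander.
- organiser: Blue open pill organiser, 50 x 150 x 25 mm, loose. Bystander.
- snack_jar: Brown jar with green lid, 100 mm wide, 130 mm high, loose. Bystander.
- sanitiser: White bottle, 64 mm wide, 170 mm high, loose. Bystander.
- pill_cup: Paper-white cup, 60 mm wide, 50 mm high, loose. Bystander.

How it is judged:
On the way:
1. the stay is lifted clear of the pin (knob 92 mm above the counter) (height (world z) of knob above 0.092 m), for 0.1 s.
At the end, for the whole second after the job is handed in: The stay lies fully down (knob's centre below 71 mm, where 67 is level; resting on the pin's top it would be 85 or more), over the pin and not beside it (knob's x in the screen's frame between -22 and +10 mm), and the wing is at rest, pointing within 18 mm of the centre of the green disc (horizontal distance between wing_mark and mark_green below 0.018 m and height (world z) of knob below 0.071 m and x of knob in the frame of screen between -0.022 and 0.01 m and velocity of joint wing between -0.02 and 0.02 rad/s); the robot touches nothing.
It fails at once if another thing on the counter is moved by more than 30 mm or tipped (distance of any of vial, carton, organiser, snack_jar, sanitiser, pill_cup from where it was at the start of the episode above 0.03 m or angle between any of vial, carton, organiser, snack_jar, sanitiser, pill_cup's own z axis and vertical above 0.5 rad).
It also fails if it takes over 54 s, if anything falls off the work surface, if the arm or the gripper's body presses on something with over 40 N, if the wrist force passes 120 N, or if a joint passes its speed limit or range.

## Robot

A 7-joint arm with a two-finger parallel gripper is mounted at the origin on the work surface. World frame = base frame: x ahead of the robot, y to its left, z up, the work surface at z = 0. Lengths are in m, angles in rad, forces in N, time in s.
With the tool pointing down it reaches from about 0.35 to 0.9 m from the base axis. Payload 19.9 kg.
Tool frame: the origin (TCP) lies on the front face of the gripper's body, between the roots of the fingers; the fingertips stand 73 mm ahead of it and the grasp point (between the pads) lies 54 mm ahead of it (manip.finger_overhang is the distance from the TCP to the fingertips, in m); x points along the fingers, z is the direction in which the jaws open and shut, and the axes are right-handed (so a half turn about x gives the same grasp; the last joint's range is limited). The gripper opens to 85 mm and grips with 20 to 120 N. Pads are 22 mm wide; open, the fingers measure 114 mm over their backs; the gripper's body (76 mm by 85 mm) begins 54 mm behind the grasp point. The pads swing forward as they close: fully open they stand 13 mm farther back than shut.
Start: joints at [1.212, 0.417, -0.01, 1.614, 0.005, 1.111, -0.053], TCP at [0.195, -0.594, 0.304] pointing down, gripper open.
Joint ranges: [-2.81, 2.81], [-0.39, 2.02], [-1.27, 1.25], [0.06, 2.57], [-1.19, 4.33], [0.19, 2], [-2.82, 2.82]. Speed limits (rad/s): [1.89, 1.89, 2.39, 2.39, 3.01, 3.01, 3.01].

## Interface

Orientations are given as a 3x3 rotation matrix whose columns are the frame's x, y, z axes.
In Python, from workcell import manip gives the robot as it stands. The module is installed in compiled form; this text tells all that it offers.
- The arm moves only by the tool move_arm, never from a script. Its argument "motion" is a list of rows, each a list of 2 entries, a list of its own where there are three numbers: the shift along the world's x, y, z in m, then the turn about the world's z in rad. A call has 1 to 8 rows; each row is the pose to reach, as a shift and turn from the pose measured when the call began; what a row does not reach only later rows make up. A row lasts 1/10 s, in which the tool goes at most 50 mm and 8.59 degrees, less where a joint would pass 70% of its speed; a pose out of reach is approached as far as the arm can. A call with a gripper value outside its range is refused whole. "fingers" is the closure, from 0 (fully open) to 1 (shut), set as the call begins (left out, the last holds). The fingers move at their own pace and stop on an object; the grip force is fixed at half the most. Time passes only in rows, so rows that repeat a pose let the fingers close. It gives the time, the measured TCP pose, the force and the opening at its end, in the units of the state.
- manip.observe(): the state, without advancing time (a new reading comes with each control period).
- manip.capture(name): name is "scene" or "top"; returns a dict with "color" (400x640x3 uint8, red, green, blue), "vertical_fov" (degrees; the focal length in pixels is half the picture's height over the tangent of half this angle, whatever the lens; pixels are square), "cx", "cy" (the principal point, pixels), "camera_from_world" (4x4, takes a point from world to camera coordinates). Camera axes: x right, y down, z forward; pixel columns grow to the right and rows downward; lengths in m; the calibration is good to about 2 mm. A picture is of the moment at which its call begins. There is no depth.
- manip.finish_job(): hands the job in, once; it reports no verdict.
Trained networks look in a picture, given as the dict that the camera call returned (one of the last four; its "shot" number tells which), for a name from the list of things; names that differ only in an ending like _2 or _b are one class to them, and where a whole thing is asked for, a point or a joint stands for the part that bears it (a point fixed in the world has none). Each returns a list of dicts, best first, with "score" (0 to 1); they miss things now and then, are a little off and sometimes report something else, mostly with a low value. They report only what shows in the picture. A call takes as long as a camera call.
- manip.recognise(picture, query): "bbox" ([left, top, width, height] in pixels, round what is visible of it).
- manip.masks_of(picture, query): "mask" (400x640 bool, what is visible of it) and "bbox" ([left, top, width, height] in pixels, round what is visible of it).
- manip.tip_of(picture, query): "uv" ([column, row] in pixels: a listed point, or the origin of a listed thing).
The state is a dict: "t": time; "joint_pos": joint angles; "joint_velocities": joint speeds; "effort": joint torques, N m; "eef_pos": TCP position; "tool_rot": TCP orientation; "force": force on the tool from outside, world axes, zero at the start; "torque": the same for the moment, N m; "gripper_width": finger opening in m.
Only numpy, scipy, OpenCV 4.12 (cv2) and the standard library are available. Lean on these libraries where they do the work, as an engineer would, in place of code of your own. Each camera call takes 0.05 s, during which the arm holds its last target. There are 200 camera calls.

## Working session

There is one attempt and no reset: what is moved stays moved. The work goes in short steps, Python scripts to look and compute and a tool call to move; the robot and the scene stay as the last step left them, time stands still between calls to the robot, and variables do not carry over. Pictures are saved under pics/ and viewed, about 8 in all and at most 12, crops included, and the job is handed in when it is done.

Besides the shell and the picture viewer there is one more tool, called after "Emit:" by a JSON object that holds its "fn" and its "kwargs". move_arm: Moves the arm, as the interface text tells. Its arguments: {"type":"object","properties":{"motion":{"type":"array"},"fingers":{"type":"number"}},"required":["motion"]}

```bash
mkdir -p pics; cat >h.py <<'E'
from workcell import manip
import numpy as np, cv2
def K(p):
    f=p["color"].shape[0]/2/np.tan(np.radians(p["vertical_fov"])/2); return f
def cap(n,save=None):
    p=manip.capture(n)
    if save: cv2.imwrite(f"pics/{save}.png",p["color"][:,:,::-1])
    return p
def ray(p,uv):
    T=np.array(p["camera_from_world"]);R=T[:3,:3];c=-R.T@T[:3,3]
    d=R.T@np.array([(uv[0]-p["cx"])/K(p),(uv[1]-p["cy"])/K(p),1]);return c,d
def atz(p,uv,z):
    c,d=ray(p,uv);return c+d*(z-c[2])/d[2]
def proj(p,X):
    T=np.array(p["camera_from_world"]);q=T[:3,:3]@np.array(X)+T[:3,3]
    return np.array([p["cx"]+K(p)*q[0]/q[2],p["cy"]+K(p)*q[1]/q[2]])
def tri(ps,uvs):
    A=np.zeros((3,3));b=np.zeros(3)
    for p,u in zip(ps,uvs):
        c,d=ray(p,u);d=d/np.linalg.norm(d);M=np.eye(3)-np.outer(d,d);A+=M;b+=M@c
    return np.linalg.solve(A,b)
E
cat >a.py <<'E'
from h import *
np.set_printoptions(precision=4,suppress=True)
s=cap("scene","s0");t=cap("top","t0")
Z=dict(screen=0,knob=.067,pedestal=.024,stay_joint=.03,wing_mark=.004,mark_green=0,vial=0,carton=0,organiser=0,snack_jar=0,sanitiser=0,pill_cup=0)
for n,z in Z.items():
    for nm,p in(("s",s),("t",t)):
        for r in manip.tip_of(p,n)[:2]:print(n,nm,np.round(r["uv"],1),round(r["score"],2),atz(p,r["uv"],z))
o=manip.observe();print(o["t"],o["eef_pos"],o["tool_rot"],o["gripper_width"],manip.finger_overhang)
for p in(s,t):print(np.linalg.inv(p["camera_from_world"])[:3,3],K(p))
E
python3 a.py
```

```text
screen s [343.1 205. ] 0.57 [0.5795 0.1028 0.    ]
screen t [273. 214.] 0.64 [0.5766 0.1162 0.    ]
knob s [311.9 197.5] 0.65 [ 0.5585 -0.0058  0.067 ]
knob s [342.2 204.6] 0.22 [0.6287 0.0756 0.067 ]
knob t [320.7 212.9] 0.76 [ 0.5526 -0.0131  0.067 ]
pedestal s [341.7 200. ] 0.84 [0.5751 0.0989 0.024 ]
pedestal t [274.9 210.6] 0.73 [0.5806 0.1081 0.024 ]
pedestal t [275.8 213.3] 0.31 [0.573  0.1064 0.024 ]
stay_joint s [384.2 192.3] 0.64 [0.6066 0.2489 0.03  ]
stay_joint t [220.2 208.3] 0.77 [0.6022 0.2538 0.03  ]
stay_joint t [295.6 266.4] 0.68 [0.4253 0.0672 0.03  ]
wing_mark t [275.3 214.2] 0.24 [0.5745 0.1096 0.004 ]
mark_green s [372.7 176.3] 0.62 [0.4952 0.262  0.    ]
mark_green s [344.1 204. ] 0.39 [0.5766 0.108  0.    ]
mark_green t [226.1 250.8] 0.62 [0.4896 0.2518 0.    ]
mark_green t [317.  210.2] 0.31 [ 0.5737 -0.0061  0.    ]
vial s [329.5 239.5] 0.72 [ 0.6996 -0.0018  0.    ]
vial t [308.5 170.3] 0.56 [0.6908 0.005  0.    ]
vial t [481.8 213.7] 0.41 [ 0.5131 -0.4582  0.    ]
carton s [317.6 178.5] 0.8 [0.4239 0.07   0.    ]
carton t [296.3 267.4] 0.76 [0.4241 0.0669 0.    ]
organiser s [275.9 225.2] 0.94 [ 0.571  -0.1457  0.    ]
organiser t [365.3 203.3] 0.63 [ 0.5781 -0.1419  0.    ]
snack_jar s [180.5 243.8] 0.73 [ 0.5192 -0.4638  0.    ]
snack_jar t [483.4 214.9] 0.68 [ 0.5093 -0.4619  0.    ]
snack_jar t [219.6 205. ] 0.61 [0.6185 0.2616 0.    ]
sanitiser s [428.9 161.3] 0.6 [0.5096 0.4937 0.    ]
sanitiser t [139.3 253.9] 0.9 [0.5074 0.4863 0.    ]
pill_cup s [431.9 193.7] 0.52 [0.6577 0.4175 0.    ]
pill_cup t [162.6 197.9] 0.73 [0.6565 0.4187 0.    ]
1.3 [ 0.1947 -0.5939  0.3039] [[-0.      0.9503  0.3115]
 [ 0.      0.3115 -0.9503]
 [-1.     -0.     -0.    ]] 0.08527000283674475 0.0726
[ 1.6298 -0.4064  1.3531] 505.35581578907727
[0.3675 0.0216 1.0707] 393.1403158680374
```

```bash
cd pics; python3 -c "
import cv2
t=cv2.imread('t0.png');s=cv2.imread('s0.png')
cv2.imwrite('t0c.png',cv2.resize(t[130:330,110:380],None,fx=2.9,fy=2.9,interpolation=2))
cv2.imwrite('s0c.png',cv2.resize(s[90:280,230:470],None,fx=3.1,fy=3.1,interpolation=2))"
```

```text
(no output)
```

View pics/t0c.png

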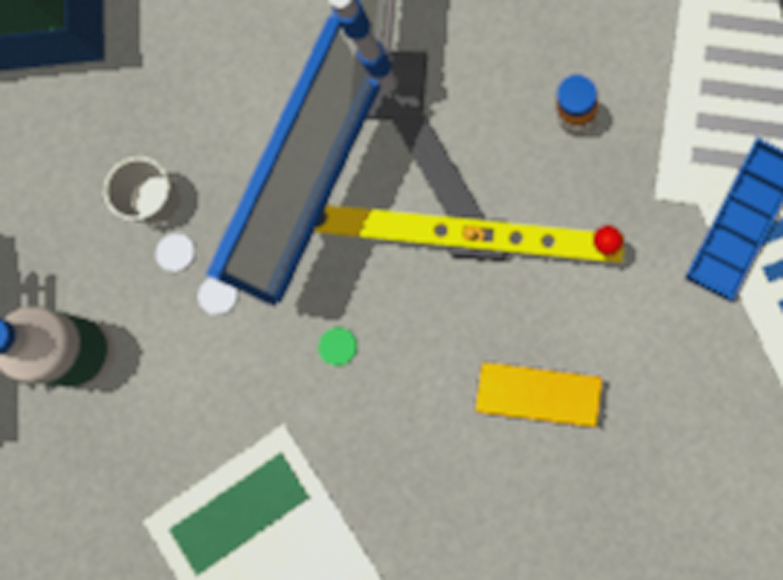

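View pics/s0c.png

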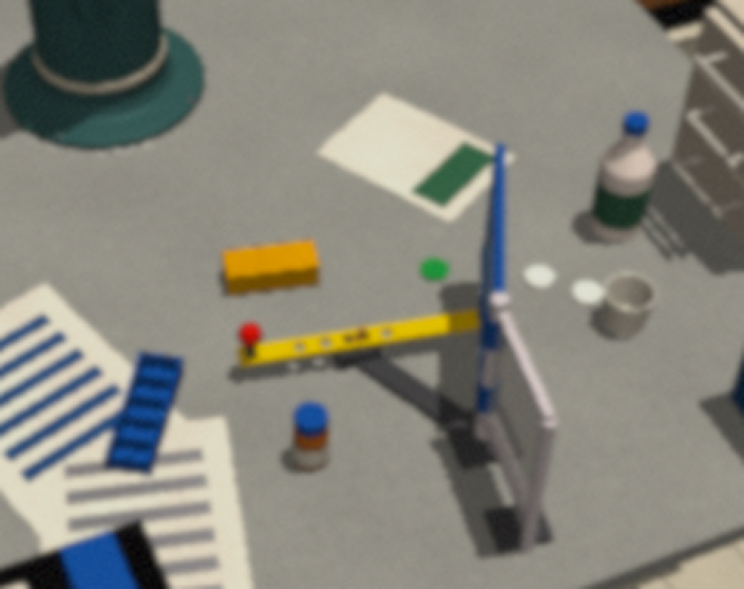

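The top view crop shows the green disc at (338,346) and the white discs at (217,296) and (175,252). The bar holes are at (441,230), (516,238) and (548,241), the pin is in the slot at about (475,234), and the knob is at (608,240). The green disc lies nearest the shut position, so it matches the 115 mm hole.

```bash
cat >b.py <<'E'
from h import *
from scipy.optimize import least_squares
np.set_printoptions(precision=4,suppress=True)
s=cap("scene","s1");t=cap("top","t1")
def blob(p,guess,ok):
    r=p["color"].astype(int);m=ok(r).astype(np.uint8);n,l,st,c=cv2.connectedComponentsWithStats(m)
    i=min(range(1,n),key=lambda i:np.hypot(*(c[i]-guess))+(1e3 if st[i,4]<8 else 0));return c[i],st[i,4]
gr=lambda r:(r[...,1]>1.5*r[...,0])&(r[...,1]>1.3*r[...,2])
rd=lambda r:(r[...,0]>1.8*r[...,1])&(r[...,0]>1.8*r[...,2])
wh=lambda r:(r.min(-1)>195)
T=lambda u,v:np.array([u/2.9+110,v/2.9+130]);S=lambda u,v:np.array([u/3.1+230,v/3.1+90])
g=[blob(t,T(338,346),gr),blob(s,S(434,269),gr)]
k=[blob(t,T(608,240),rd),blob(s,S(250,333),rd)];print(g,k)
w2=[blob(t,T(175,252),wh),blob(s,S(588,291),wh)];w1=[blob(s,S(540,275),wh)];print(w1,w2)
G=np.mean([atz(p,b[0],.004) for p,b in zip((t,s),g)],0);W2=np.mean([atz(p,b[0],.004) for p,b in zip((t,s),w2)],0);W1=atz(s,w1[0][0],.004)
for p,b in zip((t,s),g):print("G",atz(p,b[0],.004))
for p,b in zip((t,s),w2):print("W2",atz(p,b[0],.004))
KN=tri((t,s),[b[0] for b in k]);print("W1",W1,"knob tri",KN,[atz(p,b[0],.067) for p,b in zip((t,s),k)])
P=np.array([.578,.105])
def tow(q,x):
    c,s_=np.cos(q[2]),np.sin(q[2]);return q[:2]+np.array([c*x[0]-s_*x[1],s_*x[0]+c*x[1]])
D=lambda th:np.array([.15-.258*np.cos(th),.1+.258*np.sin(th)])
def th_of(L,p):
    f=lambda th:np.hypot(.15-.15*np.cos(th),.1+.15*np.sin(th)-p)-L
    from scipy.optimize import brentq;return brentq(f,-.2,1.3)
ths=[th_of(L,0) for L in(.115,.185,.215)];print(ths)
f=lambda q:np.r_[tow(q,D(ths[0]))-G[:2],tow(q,D(ths[1]))-W1[:2],tow(q,D(ths[2]))-W2[:2],.3*(q[:2]-P)]
q=least_squares(f,[.578,.105,0]).x;print("screen",q,"res mm",f(q)*1e3)
c,s_=np.cos(q[2]),np.sin(q[2]);R=np.array([[c,-s_],[s_,c]])
print("knob in screen",R.T@(KN[:2]-q[:2]))
print("pin top px",proj(t,[*q[:2],.0445]),"in crop",(proj(t,[*q[:2],.0445])-[110,130])*2.9)
np.save("q.npy",q)
E
python3 b.py
```

```text
[(array([225.9197, 248.9927]), np.int32(137)), (array([369.6875, 176.3542]), np.int32(48))] [(array([319.3974, 212.4231]), np.int32(78)), (array([310.186 , 197.3488]), np.int32(43))]
[(array([403.7143, 178.25  ]), np.int32(28))] [(array([169.5645, 216.5645]), np.int32(124)), (array([419.3143, 183.4571]), np.int32(35))]
G [0.494  0.2511 0.004 ]
G [0.4943 0.2497 0.004 ]
W2 [0.6004 0.3997 0.004 ]
W2 [0.5988 0.3993 0.004 ]
W1 [0.553  0.3601 0.004 ] knob tri [ 0.5544 -0.0102  0.0655] [array([ 0.5542, -0.0099,  0.067 ]), array([ 0.5555, -0.0109,  0.067 ])]
[0.10015096287734611, 0.588528502909894, 0.8198234772629182]
screen [ 0.5797  0.1097 -0.1565] res mm [-0.2781  0.2482  0.7607 -0.0304 -0.6369 -0.645   0.5145  1.4238]
knob in screen [-0.0063 -0.1224]
pin top px [273.5495 209.5463] in crop [474.2935 230.6843]
```

Emit:
{"fn": "move_arm", "kwargs": {"motion": [[[0.04,0.04,0],0.13],[[0.08,0.08,0],0.26],[[0.11,0.12,0],0.39],[[0.14,0.16,0],0.52],[[0.17,0.2,0],0.65],[[0.2,0.24,0],0.78],[[0.22,0.28,0],0.9],[[0.24,0.32,0],1.0]], "fingers": 0.2}}

```text
t: 2.2
eef_pos: [0.4345, -0.2741, 0.3041]
tool_rot: [[0.0, 0.247, 0.969], [-0.0, 0.969, -0.247], [-1.0, -0.0, 0.0]]
force: [0.9, -0.4, 0.5]
gripper_width: 0.0683
```

Emit:
{"fn": "move_arm", "kwargs": {"motion": [[[0.02,0.04,0],0.02],[[0.04,0.08,0],0.05],[[0.06,0.12,-0.01],0.07],[[0.08,0.16,-0.03],0.07],[[0.1,0.2,-0.05],0.07],[[0.115,0.24,-0.065],0.07],[[0.12,0.2635,-0.084],0.07],[[0.12,0.2635,-0.084],0.07]]}}

```text
t: 3.0
eef_pos: [0.554, -0.0067, 0.2179]
tool_rot: [[-0.002, 0.173, 0.985], [0.001, 0.985, -0.173], [-1.0, 0.001, -0.003]]
force: [0.1, -0.3, 0.2]
gripper_width: 0.0689
```

```bash
python3 -c "
from h import *
t=cap('top','t2');s=cap('scene','s2');print(manip.observe()['eef_pos'])
a=cv2.resize(t['color'][170:250,260:360],None,fx=4,fy=4,interpolation=2);b=cv2.resize(s['color'][130:230,260:360],None,fx=4,fy=4,interpolation=2)
o=np.zeros((400,800,3),np.uint8);o[:320,:400]=a;o[:,400:]=b;cv2.imwrite('pics/c2.png',o[:,:,::-1])"
```

```text
[ 0.5544263  -0.01041569  0.21984057]
```

View pics/c2.png

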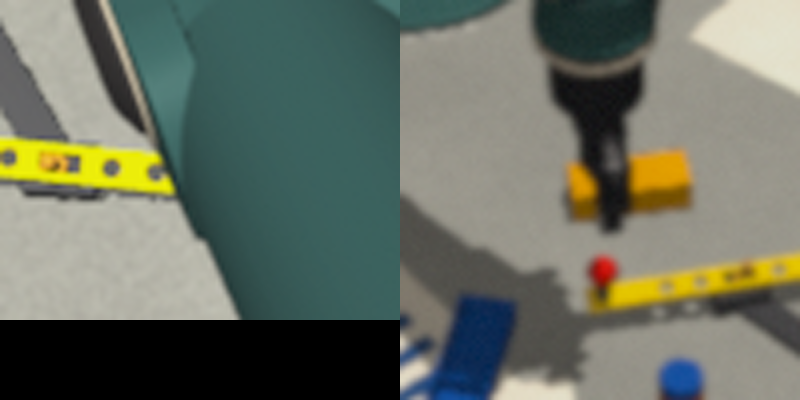

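The gripper is right above the knob. The pin shows at about (273,210) in the top image, so its offset is about +1 mm.

Emit:
{"fn": "move_arm", "kwargs": {"motion": [[[0,0,-0.03],0],[[0,0,-0.06],0],[[0,0,-0.085],0],[[0,0,-0.1],0],[[0,0,-0.1],0],[[0,0,-0.1],0]]}}

```text
t: 3.7
eef_pos: [0.5549, -0.0108, 0.1208]
tool_rot: [[0.001, 0.178, 0.984], [-0.0, 0.984, -0.178], [-1.0, -0.0, 0.001]]
force: [0.5, -0.1, 0.6]
gripper_width: 0.0685
```

Emit:
{"fn": "move_arm", "kwargs": {"motion": [[[0,0,0],0],[[0,0,0],0],[[0,0,0],0],[[0,0,0],0],[[0,0,0],0]], "fingers": 1}}

```text
t: 4.2
eef_pos: [0.5549, -0.011, 0.121]
tool_rot: [[0.001, 0.178, 0.984], [-0.001, 0.984, -0.178], [-1.0, -0.001, 0.001]]
force: [-0.2, -1.3, 1.6]
gripper_width: 0.0252
```

Emit:
{"fn": "move_arm", "kwargs": {"motion": [[[0.0005,0.0025,0.013],0],[[0.001,0.005,0.027],0],[[0.002,0.0085,0.04],0],[[0.0025,0.012,0.053],0],[[0.0025,0.012,0.053],0],[[0.0025,0.012,0.053],0]]}}

```text
t: 4.8
eef_pos: [0.5576, 0.001, 0.1744]
tool_rot: [[0.002, 0.178, 0.984], [-0.001, 0.984, -0.178], [-1.0, -0.0, 0.002]]
force: [1.4, -0.4, -2.9]
gripper_width: 0.0243
```

```bash
python3 -c "
from h import *
t=cap('top','t3');s=cap('scene','s3');o=manip.observe();print(o['eef_pos'],o['force'],o['gripper_width'])
for p in(t,s):
  r=manip.tip_of(p,'knob');print([(np.round(x['uv'],1),x['score']) for x in r[:2]], proj(p,o['eef_pos']-np.array([0,0,.054])))
a=cv2.resize(t['color'][150:250,210:310],None,fx=4,fy=4,interpolation=2);b=cv2.resize(s['color'][140:240,280:380],None,fx=4,fy=4,interpolation=2)
cv2.imwrite('pics/c3.png',np.hstack([a,b])[:,:,::-1])"
```

```text
[0.55731241 0.00083928 0.17363109] [ 1.45336952 -0.09185395 -2.7534816 ] 0.02443419061788747
[(array([294.5, 265.1]), 0.6)] [315.16164248 207.72317354]
[(array([312.4, 185.4]), 0.76)] [313.20179512 186.17110343]
```

View pics/c3.png

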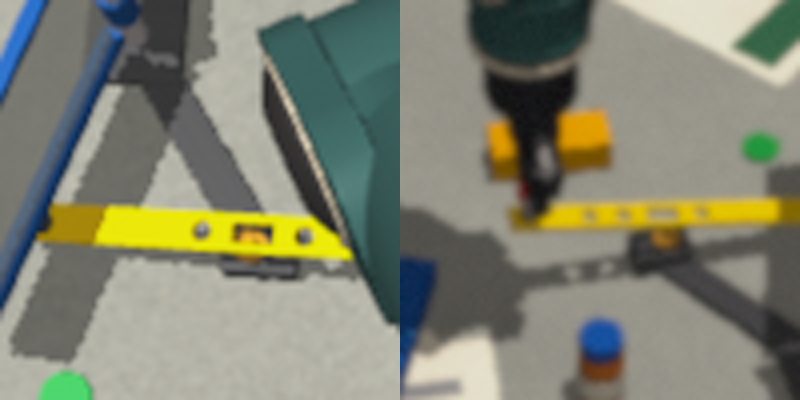

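```bash
cat >c.py <<'E'
from h import *
np.set_printoptions(precision=4,suppress=True)
q=np.load("q.npy");c,s_=np.cos(q[2]),np.sin(q[2]);R=np.array([[c,-s_],[s_,c]])
W=lambda x,y,z:[*(q[:2]+R@np.array([x,y])),z]
from scipy.optimize import brentq
for n in("t3","s3"):
    im=cv2.imread(f"pics/{n}.png");p=cap("top" if n[0]=="t" else "scene")
    uv=proj(p,W(0,0,.036)).astype(int);x=p["color"][uv[1]-9:uv[1]+9,uv[0]-12:uv[0]+12].astype(int)
    m=(x[...,0]>x[...,2]*1.8)&(x[...,0]>90)&(x[...,0]>x[...,1]*1.2)
    print(n,"brass centroid",np.argwhere(m).mean(0)[::-1]+uv-[12,9] if m.any() else None,m.sum())
    for y in(-.006,0,.006):print(y,"disc",proj(p,W(0,y,.030)),"top",proj(p,W(0,y,.0445)))
for pp in(-.003,0,.001,.003):
    th=brentq(lambda th:np.hypot(.15-.15*np.cos(th),.1+.15*np.sin(th)-pp)-.115,-.2,1)
    J=np.array([.15-.15*np.cos(th),.1+.15*np.sin(th)]);d=(np.array([0,pp])-J)/.115
    print("p",pp,"th",th)
    for a in(0,.05,.1,.15,.2):
        k=J+d*(.27*np.cos(a)-.037*np.sin(a));print(a,"knob world",np.array(W(*k,.03+.27*np.sin(a)+.037*np.cos(a))))
E
python3 c.py
```

```text
t3 brass centroid [272.5897 209.8974] 39
-0.006 disc [276.33   210.6786] top [275.8006 209.6457]
0 disc [274.109  210.5806] top [273.5495 209.5463]
0.006 disc [271.8883 210.4825] top [271.2987 209.447 ]
s3 brass centroid [345.6579 198.2632] 38
-0.006 disc [343.4558 199.1644] top [343.543 196.398]
0 disc [345.1126 198.8413] top [345.21   196.0743]
0.006 disc [346.7677 198.5185] top [346.8753 195.751 ]
p -0.003 th 0.08007886100059973
0 knob world [ 0.5545 -0.0462  0.067 ]
0.05 knob world [ 0.5548 -0.0441  0.0804]
0.1 knob world [ 0.5553 -0.0412  0.0938]
0.15 knob world [ 0.5558 -0.0378  0.1069]
0.2 knob world [ 0.5565 -0.0337  0.1199]
p 0 th 0.10015096287736033
0 knob world [ 0.5546 -0.0432  0.067 ]
0.05 knob world [ 0.5549 -0.041   0.0804]
0.1 knob world [ 0.5554 -0.0382  0.0938]
0.15 knob world [ 0.556  -0.0348  0.1069]
0.2 knob world [ 0.5566 -0.0306  0.1199]
p 0.001 th 0.10684864838762041
0 knob world [ 0.5546 -0.0422  0.067 ]
0.05 knob world [ 0.5549 -0.04    0.0804]
0.1 knob world [ 0.5554 -0.0372  0.0938]
0.15 knob world [ 0.556  -0.0337  0.1069]
0.2 knob world [ 0.5567 -0.0296  0.1199]
p 0.003 th 0.1202556185221667
0 knob world [ 0.5546 -0.0402  0.067 ]
0.05 knob world [ 0.555  -0.038   0.0804]
0.1 knob world [ 0.5554 -0.0352  0.0938]
0.15 knob world [ 0.556  -0.0317  0.1069]
0.2 knob world [ 0.5567 -0.0276  0.1199]
```

Emit:
{"fn": "move_arm", "kwargs": {"motion": [[[0,-0.006,0],0],[[0,-0.012,0],0],[[0,-0.018,0],0],[[0,-0.024,0],0],[[0,-0.03,0],0],[[0,-0.03,0],0],[[0,-0.03,0],0]]}}

```text
t: 5.8
eef_pos: [0.5572, -0.0295, 0.1736]
tool_rot: [[-0.0, 0.179, 0.984], [-0.001, 0.984, -0.179], [-1.0, -0.001, -0.0]]
force: [-2.2, -0.1, -1.4]
gripper_width: 0.025
```

```bash
python3 -c "
from h import *
t=cap('top','t4');s=cap('scene','s4');o=manip.observe();print(o['eef_pos'],o['force'],o['gripper_width'])
a=cv2.resize(t['color'][180:240,230:310],None,fx=5,fy=5,interpolation=2);b=cv2.resize(s['color'][165:225,300:380],None,fx=5,fy=5,interpolation=2)
cv2.imwrite('pics/c4.png',np.hstack([a,b])[:,:,::-1])"
```

```text
[ 0.55725229 -0.02913067  0.17362925] [-2.31520442 -0.25141075 -1.88000475] 0.02486508005205003
```

View pics/c4.png

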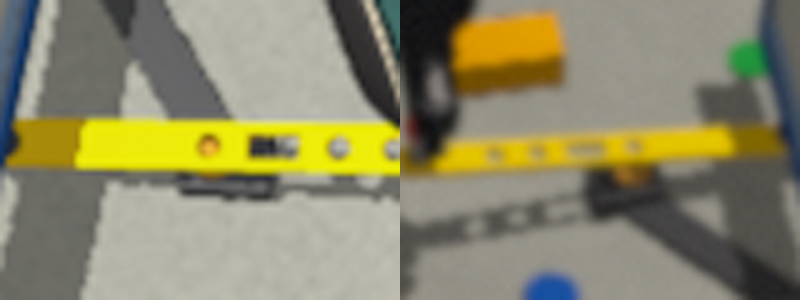

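The brass pin shows in the 115 mm hole at about (208,146) in the left crop, so I'll lower along the arc.

Emit:
{"fn": "move_arm", "kwargs": {"motion": [[[-0.0003,-0.002,-0.007],0],[[-0.0007,-0.0042,-0.013],0],[[-0.001,-0.006,-0.02],0],[[-0.0012,-0.0076,-0.026],0],[[-0.0012,-0.0076,-0.026],0],[[-0.0014,-0.009,-0.033],0],[[-0.0014,-0.009,-0.033],0]]}}

```text
t: 6.6
eef_pos: [0.5554, -0.0368, 0.1393]
tool_rot: [[-0.001, 0.177, 0.984], [0.001, 0.984, -0.177], [-1.0, 0.001, -0.001]]
force: [-2.2, 8.3, -5.1]
gripper_width: 0.0247
```

Emit:
{"fn": "move_arm", "kwargs": {"motion": [[[0,0.001,-0.005],0],[[0,0.0005,-0.01],0],[[0,0,-0.014],0],[[0,-0.001,-0.018],0],[[0,-0.001,-0.018],0]]}}

```text
t: 7.1
eef_pos: [0.5554, -0.038, 0.1209]
tool_rot: [[-0.001, 0.177, 0.984], [0.001, 0.984, -0.177], [-1.0, 0.001, -0.002]]
force: [-0.3, 1.0, 1.7]
gripper_width: 0.0246
```

Fully down with low force. Next I'll open and retreat straight up.

Emit:
{"fn": "move_arm", "kwargs": {"motion": [[[0,0,0],0],[[0,0,0],0],[[0,0,0],0],[[0,0,0],0]], "fingers": 0.2}}

```text
t: 7.5
eef_pos: [0.5555, -0.0381, 0.121]
tool_rot: [[-0.001, 0.178, 0.984], [0.001, 0.984, -0.178], [-1.0, 0.001, -0.001]]
force: [0.1, -0.1, -0.3]
gripper_width: 0.0683
```

Emit:
{"fn": "move_arm", "kwargs": {"motion": [[[0,0,0.02],0],[[0,0,0.05],0],[[0,0,0.09],0],[[-0.03,-0.03,0.13],0],[[-0.06,-0.06,0.15],0],[[-0.09,-0.09,0.16],0],[[-0.11,-0.12,0.16],0],[[-0.13,-0.15,0.16],0]]}}

```text
t: 8.3
eef_pos: [0.4243, -0.1893, 0.2818]
tool_rot: [[0.0, 0.178, 0.984], [-0.0, 0.984, -0.178], [-1.0, -0.0, 0.0]]
force: [1.1, -0.8, -0.9]
gripper_width: 0.0684
```

Emit:
{"fn": "move_arm", "kwargs": {"motion": [[[-0.02,-0.03,0],0],[[-0.04,-0.06,0],0],[[-0.04,-0.06,0],0]]}}

```text
t: 8.6
eef_pos: [0.3817, -0.2528, 0.2819]
tool_rot: [[-0.001, 0.184, 0.983], [-0.001, 0.983, -0.184], [-1.0, -0.001, -0.0]]
force: [1.4, 0.2, 0.1]
gripper_width: 0.0684
```

```bash
python3 b.py | grep -E "knob"; python3 -c "
from h import *
t=cap('top','t5');s=cap('scene','s5');o=manip.observe();print(o['t'],o['eef_pos'],o['force'])
a=cv2.resize(t['color'][150:300,190:340],None,fx=2.6,fy=2.6,interpolation=2);b=cv2.resize(s['color'][110:260,270:420],None,fx=2.6,fy=2.6,interpolation=2)
cv2.imwrite('pics/c5.png',np.hstack([a,b])[:,:,::-1])"
```

```text
W1 [0.5539 0.3593 0.004 ] knob tri [ 0.5547 -0.0392  0.0645] [array([ 0.5544, -0.0388,  0.067 ]), array([ 0.5568, -0.0401,  0.067 ])]
knob in screen [-0.0023 -0.1507]
8.8 [ 0.38478568 -0.2486289   0.28187796] [ 0.51387967 -0.17071087 -0.31465995]
```

View pics/c5.png

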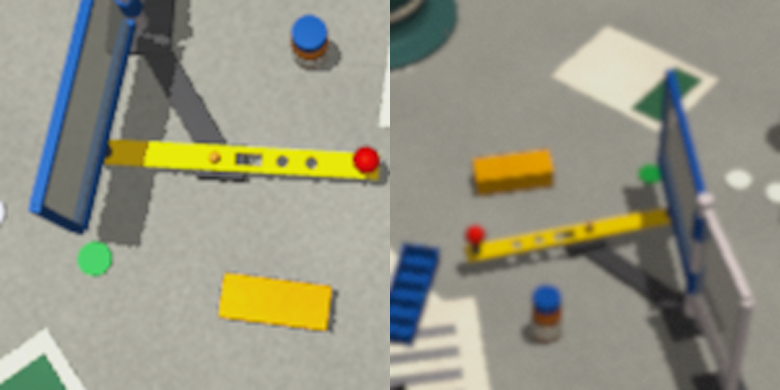

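The pin sits in the 115 mm hole at (214,157) and the wing points at the green disc at (95,258). The knob measures at the same height as at the start, and the gripper is clear.

```bash
python3 -c "
from workcell import manip
print(manip.finish_job())"
```

```text
the job is handed in; nothing more can be done
None
```

The stay is off its slot and its 115 mm round hole is down over the pin, with the wing pointing at the green mark. I handed the job in at about 9 s on the robot's clock; no verdict is reported.

- **Knob:** the last measurement put it 64.5 mm above the counter. It read 65.5 mm at the start, when the stay was level, so the stay is fully down. In the screen's frame its x was -2.3 mm, inside the allowed -22 to +10 mm.
- **Wing:** I did not measure the wing's pointing directly. From the knob's position, with the pin about 2–4 mm off mid-pedestal, I estimate it is about 5–10 mm from the centre of the green disc. The limit is 18 mm.
- **Contact:** the only noticeable force came while lowering, about 8 N sideways as the hole took the pin, and it dropped to about 1 N after a small correction. The gripper was open and well clear at the end.
- **Other things:** none of the moves touched the bystanders. The vial and carton showed no change in the last picture, but I did not re-measure any of them.

No check failed. The two cameras differed by about 2 mm on the knob's position, which is within their calibration.

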